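# Tilt the rack tier out of the soak bin and stack it

## Robot

A 6-joint arm with a two-finger parallel gripper is mounted at the origin on the work surface. World frame = base frame: x ahead of the robot, y to its left, z up, the work surface at z = 0. Lengths are in m, angles in rad, forces in N, time in s.
With the tool pointing down it reaches from about 0.25 to 0.775 m from the base axis. Payload 4 kg.
Tool frame: the origin (TCP) lies between the finger pads; the fingertips stand 25 mm ahead of it and the grasp point (between the pads) lies 6 mm ahead of it (robot.tip_reach is the z of the fingertips in the tool frame, in m); z points along the fingers, y is the line along which they close (so a half turn about z gives the same grasp; the last joint's range is limited). The gripper opens to 94 mm and grips with 3 to 60 N. Pads are 16 mm wide; open, the fingers measure 119 mm over their backs; the gripper's body (75 mm by 177 mm) begins 78 mm behind the grasp point.
Start: joints at [-1.317, 0.087, 1.371, -0, 1.684, -0.103], TCP at [0.192, -0.515, 0.231] pointing down, gripper open.
Joint ranges: [-3.1, 3.1], [-0.76, 2.03], [0.27, 2.55], [-1.08, 4.22], [0.17, 2.65], [-2.57, 2.57]. Speed limits (rad/s): [2.79, 2.79, 3.14, 3.14, 3.14, 3.14].

## Interface

Orientations are given as [roll, pitch, yaw] about the fixed x, y, z axes, in that order (R = Rz(yaw) Ry(pitch) Rx(roll)).
In Python, from bench import robot gives the robot as it stands. The module is installed in compiled form; this text tells all that it offers.
- The arm moves only by the shell command python3 -m handwheel 'ROWS'. ROWS is JSON, a list of rows, each a list of 3 entries, a list of its own where there are three numbers: the turn, a rotation vector about the world's x, y, z in units of 90 degrees (1.0 is 90 degrees), then the shift along the world's x, y, z in units of 0.05 m (1.0 is 0.05 m), then the closure, from 0 (fully open) to 1 (shut). A call has 1 to 5 rows; each row shifts and turns the commanded pose from where the row before left it; what a row does not reach is not made up. A row lasts 1/10 s, in which the tool goes at most 50 mm and 8.59 degrees, less where a joint would pass 70% of its speed; a pose out of reach is approached as far as the arm can. A call with a number of a shift or a turn outside -1 to 1 is refused whole. A call with a gripper value outside its range is refused whole. The fingers move at their own pace and stop on an object; the grip force is fixed at half the most. Time passes only in rows, so rows that do not move let the fingers close. It gives the time, the measured TCP pose, the force, the opening and the grip force at its end, in the units of the state.
- robot.get_obs(): the state, without advancing time (a new reading comes with each control period).
- robot.snapshot(name): name is "scene" or "top" or "wrist"; returns (picture, depth): 384x512x3 uint8, red, green, blue; 384x512 float32, m along the optical axis (not along the pixel's ray), 0 where there is no reading.
- robot.calibration(name): a dict with "mtx" (3x3 intrinsics, pixels), "extrinsics" (4x4, takes a point from camera to world coordinates); the wrist camera has in their place "hand_eye" (4x4, takes a point from camera to tool coordinates, whose origin is the TCP and whose axes are the flange's). Camera axes: x right, y down, z forward; pixel columns grow to the right and rows downward; lengths in m; the calibration is good to about 2 mm. A picture is of the moment at which its call begins: read the wrist's pose just before it. calibration takes no time and is no camera call.
- robot.close_job(): hands the job in; it is judged then, once.
Trained networks look in the newest picture that a camera, given by its name, has taken for a name from the list of things; names that differ only in an ending like _2 or _b are one class to them, and where a whole thing is asked for, a point or a joint stands for the part that bears it (a point fixed in the world has none). Each returns a list of dicts, best first, with "p" (0 to 1); they miss things now and then, are a little off and sometimes report something else, mostly with a low value. They report only what shows in the picture. A call takes as long as a camera call.
- robot.boxes_of(query, camera): "bbox" ([left, top, right, bottom] in pixels, round what is visible of it).
The state is a dict: "time": time; "joint_positions": joint angles; "qvel": joint speeds; "joint_torque": joint torques, N m; "tool_pos": TCP position; "ee_rot": TCP orientation; "wrist_force": force on the tool from outside, world axes, zero at the start; "wrist_torque": the same for the moment, N m; "width": finger opening in m; "finger_force": force on a finger pad.
Only numpy, scipy, OpenCV 4.12 (cv2) and the standard library are available. Lean on these libraries where they do the work, as an engineer would, in place of code of your own. Each camera call takes 0.05 s, during which the arm holds its last target. There are 200 camera calls.

## Task

Take the slatted rack tier out of the deep soak bin: its back edge is tucked under the bin's hold-down lip, so lift the handle end first to tilt it, then draw it out over the low wall. Set it level on the lower frame with its four feet fully home in the four corner sockets, keeping hold of it until the feet are in, then let go. Do not disturb the dish stack, the reagent bottle or the tip box.

Things in the scene. Friction and masses are not known exactly. Their poses are not given: they have to be found in the camera images.
- bin: Grey open-topped soak bin, fixed; inside 170 mm long (its x) by 104 mm wide (y), walls 4 mm thick, floor 5 mm thick. Three walls are 100 mm high; the one at its +x end (away from the robot) only 45 mm. The tier cannot come out level: the lip covers its back edge, the low wall stops its front. Origin: centre of the underside, z up.
- bin_lip (a point): Middle of the free edge of the bin's steel hold-down lip, at its underside, 47 mm above the bench. The lip is 4 mm thick, full width, and juts 28 mm inward (+x) from the bin's -x wall; the tier's back edge lies about 18 mm beneath it, with 12 mm of air over the shelf. Axes as the bin's.
- tier_mid (a point): Centre of the slatted shelf of the loose aluminium rack tier (0.2 to 0.45 kg): 150 mm long (x), 90 wide (y), 8 thick (z, up). The point is half-way through the shelf, 26 mm above the bottoms of its feet. It starts standing on the bin's floor, handle end (+x) at the low wall, with about 10 mm of play at each end and 7 mm at each side.
- tier_foot (a point): Bottom of one of the tier's four round feet, the one at x = +63, y = +33 mm from tier_mid; the others at the other corners (+-63, +-33). Feet are 12 mm in diameter, reach 22 mm below the shelf's underside, and taper to 7 mm in the last 6 mm. Axes as the tier's.
- tier_handle (a point): Grasp point on the tier's handle, a white upright end plate at its +x end, 10 mm thick (x), 60 wide (y), flush with the shelf's end, its top 97 mm above the feet's bottoms. The point is in mid-thickness, 17 mm below the top, at x = +70, z = +54 mm from tier_mid, same axes. Pinch it across its thickness from above, one finger outside over the low wall.
- frame: Lower stacking frame, aluminium, fixed: four square posts 27 mm wide, 60 high, at x = +-63, y = +-33 mm, each with a square socket in its top 17 mm wide, 16 deep. Seated, the tier's feet stand on the socket floors, 44 mm above the bench, and tier_mid is 70 mm above the bench over the frame's centre; either way round is right. Origin: centre of the underside, x along its length.
- dish_stack: Bystander: loose stack of culture dishes, 90 mm across, 61 mm high, origin under its centre.
- reagent_bottle: Bystander: loose glass bottle with a blue cap, 72 mm across, 160 mm high, origin under its centre.
- tip_box: Bystander: loose blue pipette-tip box with a clear lid, 122 x 87 mm, 75 mm high, origin under its centre.

How it is judged:
By the outcome, as a careful person would: the job done as asked, in the order asked, and still so for the second after the job is handed in, with the robot touching nothing.
It also fails if it takes over 53 s, if anything falls off the work surface, if the arm or the gripper's body presses on something with over 40 N, if the wrist force passes 120 N, or if a joint passes its speed limit or range.

## Working session

There is one attempt and no reset: what is moved stays moved. The work goes in short steps, Python scripts to look and compute and a shell command to move; the robot and the scene stay as the last step left them, time stands still between calls to the robot, and variables do not carry over. Pictures are saved under pics/ and viewed, at most 10 in all, crops included, and the job is handed in when it is done.

```bash
mkdir -p pics; cat > h.py <<'E'
import numpy as np, cv2
from bench import robot
from scipy.spatial.transform import Rotation as R
def cam(n):
    c=robot.calibration(n); K=np.array(c['mtx'])
    if n=='wrist':
        o=robot.get_obs(); T=np.eye(4); T[:3,:3]=R.from_euler('xyz',o['ee_rot']).as_matrix(); T[:3,3]=o['tool_pos']
        return K,T@np.array(c['hand_eye'])
    return K,np.array(c['extrinsics'])
def shot(n,f=None):
    K,E=cam(n); p,d=robot.snapshot(n)
    if f: cv2.imwrite('pics/'+f,p[:,:,::-1])
    v,u=np.mgrid[:384,:512]
    P=np.stack([(u-K[0,2])/K[0,0]*d,(v-K[1,2])/K[1,1]*d,d],-1)@E[:3,:3].T+E[:3,3]
    P[d==0]=np.nan
    return p,d,P
E
python3 - <<'E'
from h import *
for n in ['top','scene']:
    p,d,P=shot(n,n+'0.png'); np.save(n+'P.npy',P)
    for q in ['bin','tier_mid','frame','dish_stack','reagent_bottle','tip_box','tier_handle']:
        print(n,q,[(round(b['p'],2),np.round(b['bbox'])) for b in robot.boxes_of(q,n)[:2]])
o=robot.get_obs();print(o)
E
```

```text
top bin [(0.79, array([164., 206., 215., 274.]))]
top tier_mid [(0.79, array([178., 212., 210., 260.]))]
top frame [(0.9, array([286., 220., 322., 280.]))]
top dish_stack [(0.58, array([226., 125., 259., 158.]))]
top reagent_bottle [(0.68, array([ 84., 229., 124., 260.]))]
top tip_box [(0.89, array([367., 224., 412., 275.]))]
top tier_handle [(0.55, array([178., 214., 209., 262.]))]
scene bin [(0.6, array([280., 149., 325., 198.]))]
scene tier_mid [(0.61, array([289., 166., 315., 193.]))]
scene frame [(0.73, array([203., 157., 232., 197.]))]
scene dish_stack [(0.85, array([259., 224., 287., 257.]))]
scene reagent_bottle [(0.97, array([354., 145., 376., 186.])), (0.41, array([259., 225., 284., 258.]))]
scene tip_box [(0.86, array([134., 158., 169., 198.]))]
scene tier_handle [(0.56, array([288., 164., 315., 193.]))]
{'time': 0.8, 'joint_positions': array([-1.31711890e+00,  8.71741590e-02,  1.37065247e+00, -8.24318536e-06,
        1.68364876e+00, -1.03086351e-01]), 'qvel': array([ 0.00038044, -0.00167879,  0.0012268 , -0.00160969, -0.00042455,
        0.00045598]), 'joint_torque': array([-4.71959156e-04, -3.39991164e+01, -3.02578604e+01,  7.17413239e-02,
        2.34079175e-02,  1.53150137e-05]), 'tool_pos': array([ 0.19208811, -0.51538263,  0.23054416]), 'ee_rot': array([3.14147685e+00, 2.02145870e-05, 3.56762847e-01]), 'wrist_force': array([-0.31350561, -0.87082082, -0.00786503]), 'wrist_torque': array([-0.02628457, -0.00563503, -0.00155072]), 'finger_force': 0.0, 'width': 0.09355845998902826}
```

View pics/top0.png

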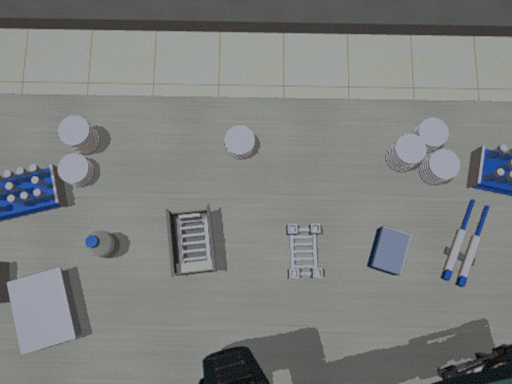

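View pics/scene0.png

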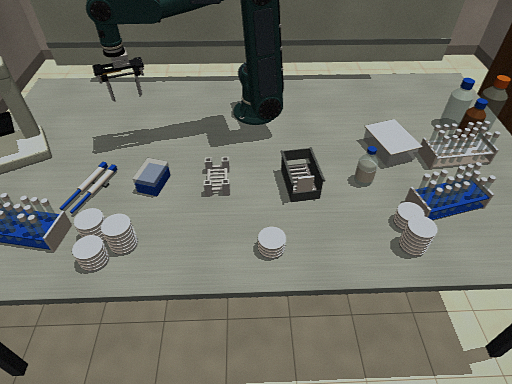

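The top view shows the bin at px (190,240), with its lip at the bottom (195,267) and the handle end at the top (193,212). The frame is at (305,250), and the dishes at (240,140) lie beyond the bin. The scene view agrees with this.

```bash
python3 - <<'E'
from h import *
P=np.load('topP.npy')
def rect(b,z0,z1,m=6):
    l,t,r,bt=b; Q=P[t-m:bt+m,l-m:r+m].reshape(-1,3); Q=Q[np.isfinite(Q[:,0])]; Q=Q[(Q[:,2]>z0)&(Q[:,2]<z1)]
    c,s,a=cv2.minAreaRect((Q[:,:2]*1000).astype(np.float32)); return len(Q),np.round(c),np.round(s),round(a,1),np.round(Q[:,2].max(),3)
for n,b,z0,z1 in [('bin',(164,206,215,274),.02,.12),('binrim',(164,206,215,274),.09,.12),('hnd',(178,206,210,235),.08,.099),('frame',(286,220,322,280),.045,.08),('frame',(286,220,322,280),.02,.08),('dish',(226,125,259,158),.03,.08),('bot',(84,229,124,260),.03,.2),('tip',(367,224,412,275),.03,.1)]:
    print(n,rect(b,z0,z1))
K,E=cam('top');print(K[0,0],E.round(3).tolist()); print(robot.calibration('wrist'))
E
```

```text
bin (2125, array([494., 159.]), array([187., 123.]), 7.6, np.float64(0.109))
binrim (638, array([494., 159.]), array([187., 123.]), 7.6, np.float64(0.109))
hnd (63, array([543., 155.]), array([101., 113.]), 0.0, np.float64(0.099))
frame (333, array([ 472., -160.]), array([153.,  93.]), 2.4, np.float64(0.07))
frame (1021, array([ 472., -160.]), array([153.,  94.]), 2.0, np.float64(0.07))
dish (770, array([794.,  30.]), array([89., 88.]), 24.8, np.float64(0.072))
bot (719, array([481., 409.]), array([71., 71.]), 1.0, np.float64(0.167))
tip (1501, array([ 476., -404.]), array([ 88., 123.]), 72.2, np.float64(0.085))
480.1385946829277 [[0.012, -0.983, 0.184, 0.381], [-1.0, -0.014, -0.008, -0.002], [0.01, -0.184, -0.983, 1.423], [0.0, 0.0, 0.0, 1.0]]
{'mtx': array([[344.56499491,   0.        , 257.88549415],
       [  0.        , 344.56499491, 196.03067941],
       [  0.        ,   0.        ,   1.        ]]), 'hand_eye': array([[-6.76449720e-04, -9.69128053e-01, -2.46557012e-01,
         7.09888398e-02],
       [ 9.99999502e-01, -4.74556040e-04, -8.78270756e-04,
        -2.60331554e-04],
       [ 7.34151708e-04, -2.46557483e-01,  9.69127891e-01,
        -1.55800892e-01],
       [ 0.00000000e+00,  0.00000000e+00,  0.00000000e+00,
         1.00000000e+00]])}
```

```bash

python3 -m handwheel '[[[0,0,0.05],[0.2,0.4,0.1],0],[[0,0,0.09],[0.36,0.8,0.1],0],[[0,0,0.09],[0.36,0.8,0.1],0],[[0,0,0.09],[0.36,0.8,0],0],[[0,0,0.09],[0.36,0.8,0],0]]' | tail -3
python3 -m handwheel '[[[0,0,0.09],[0.36,0.8,0],0],[[0,0,0.09],[0.36,0.8,0],0],[[0,0,0.09],[0.36,0.8,0],0],[[0,0,0.09],[0.36,0.8,0],0],[[0,0,0.085],[0.36,0.8,0],0]]' | tail -3
python3 -m handwheel '[[[0,0,0],[0.36,0.8,0],0],[[0,0,0],[0.36,0.8,0],0],[[0,0,0],[0.36,0.8,0],0],[[0,0,0],[0.36,0.8,0],0],[[0,0,0],[0.36,0.8,0],0]]' | tail -3
python3 -m handwheel '[[[0,0,0],[0.36,0.8,0],0],[[0,0,0],[0.36,0.8,0],0],[[0,0,0],[0.1,0.2,0],0],[[0,0,0],[0,0,0],0],[[0,0,0],[0,0,0],0]]' | tail -3
python3 - <<'E'
from h import *
p,d,P=shot('wrist','w1.png'); np.save('w1.npy',P); cv2.imwrite('pics/w1.png',cv2.resize(p[:,:,::-1],(768,576)))
o=robot.get_obs();print(o['time'],o['tool_pos'],o['ee_rot'],o['wrist_force'])
E
```

```text
wrist_force: [-0.8, 0.4, 0.4]
width: 0.094
finger_force: 0.0
wrist_force: [0.7, -0.4, -0.5]
width: 0.094
finger_force: 0.0
wrist_force: [0.4, -0.6, -0.3]
width: 0.0939
finger_force: 0.0
wrist_force: [-1.4, 0.5, 0.1]
width: 0.0936
finger_force: 0.0
2.85 [0.49477616 0.15342546 0.24563351] [-3.14145613e+00  6.77486386e-04  1.69854305e+00] [ 0.52776908 -0.67884092 -0.14337275]
```

View pics/w1.png

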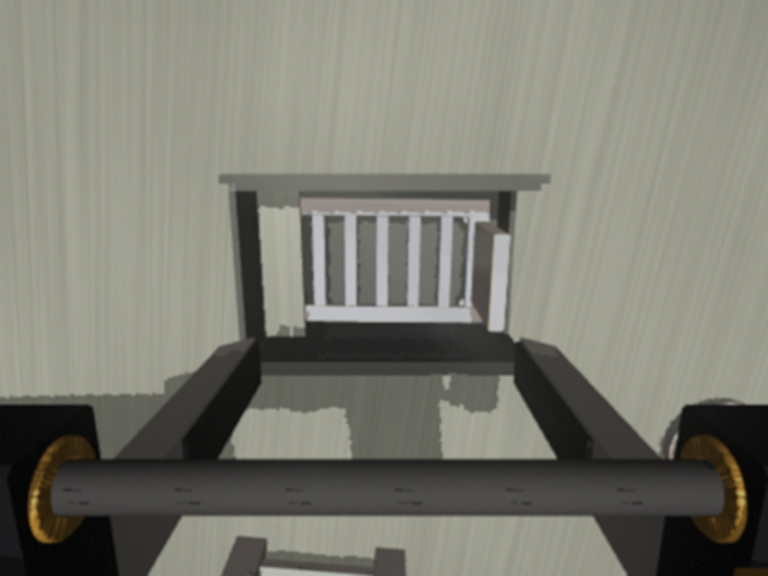

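The wrist view shows the bin and the slatted tier, with the bright handle top at about px (500,280) of 768 and the lip at (280,270). The fingers straddle the scene.

```bash
python3 - <<'E'
from h import *
P=np.load('w1.npy')
def f(n,u0,u1,v0,v1,z0,z1):
    Q=P[v0:v1,u0:u1].reshape(-1,3); Q=Q[(Q[:,2]>z0)&(Q[:,2]<z1)]
    c,s,a=cv2.minAreaRect((Q[:,:2]*1000).astype(np.float32)); print(n,len(Q),np.round(c,1),np.round(s,1),round(a,1),np.round(np.median(Q[:,2]),4))
f('handle top',310,345,145,225,.092,.115)
f('shelf',200,320,125,220,.026,.042)
f('rim',140,370,115,130,.09,.115)
f('lip',170,202,135,225,.043,.06)
f('bench',20,120,100,200,-.02,.03)
E
```

```text
handle top 882 [559.2 163.9] [10.4 59.8] 7.0 0.1032
shelf 5772 [497.7 153.8] [131.9  96.6] 7.4 0.036
rim 2385 [484.7 212.2] [188.2  10.7] 7.3 0.1017
lip 2617 [421.8 143.4] [28.7 94.4] 7.5 0.0527
bench 9957 [272.9 148.8] [130.4 115.2] 7.1 0.0018
```

```bash

python3 -m handwheel '[[[0,0,0],[0.43,0.07,-0.2],0],[[0,0,0],[0.43,0.07,-0.3],0],[[0,0,0],[0.43,0.07,-0.4],0],[[0,0,0],[0,0,-0.5],0],[[0,0,0],[0,0,-0.5],0]]' | tail -3
python3 -m handwheel '[[[0,0,0],[0,0,-0.5],0],[[0,0,0],[0,0,-0.4],0],[[0,0,0],[0,0,-0.29],0],[[0,0,0],[0,0,0],0],[[0,0,0],[0,0,0],0]]'
python3 -m handwheel '[[[0,0,0],[0,0,0],1],[[0,0,0],[0,0,0],1],[[0,0,0],[0,0,0],1],[[0,0,0],[0,0,0],1],[[0,0,0],[0,0,0],1]]'
python3 -m handwheel '[[[0,0,0],[0,0,0],1],[[0,0,0],[0,0,0],1],[[0,0,0],[0,0,0],1]]'
```

```text
wrist_force: [-0.2, -0.6, -0.2]
width: 0.0941
finger_force: 0.0
time: 3.85
tool_pos: [0.5599, 0.1644, 0.0918]
ee_rot: [3.141, 0.0, 1.699]
wrist_force: [0.2, 0.4, 0.2]
width: 0.0937
finger_force: 0.0
time: 4.35
tool_pos: [0.5597, 0.1652, 0.0912]
ee_rot: [3.141, -0.0, 1.7]
wrist_force: [-0.9, -0.1, -0.6]
width: 0.0574
finger_force: 0.0
time: 4.65
tool_pos: [0.5596, 0.1651, 0.0909]
ee_rot: [-3.142, 0.0, 1.7]
wrist_force: [0.0, -0.7, 0.3]
width: 0.0333
finger_force: 0.0
```

```bash

python3 -m handwheel '[[[0,0,0],[0,0,0],1],[[0,0,0],[0,0,0],1],[[0,0,0],[0,0,0],1],[[0,0,0],[0,0,0],1],[[0,0,0],[0,0,0],1]]'
```

```text
time: 5.15
tool_pos: [0.5597, 0.1652, 0.091]
ee_rot: [3.141, -0.0, 1.7]
wrist_force: [1.4, 0.2, 0.2]
width: 0.0097
finger_force: 30.0
```

```bash

python3 -m handwheel '[[[0.0035,-0.0275,0],[-0.05,-0.006,0.143],1],[[0.0035,-0.0275,0],[-0.05,-0.006,0.143],1],[[0.0035,-0.0275,0],[-0.06,-0.008,0.105],1],[[0.0035,-0.0275,0],[-0.06,-0.008,0.105],1],[[0,0,0],[0,0,0],1]]'
python3 -m handwheel '[[[0.0035,-0.0275,0],[-0.068,-0.009,0.097],1],[[0.0035,-0.0275,0],[-0.068,-0.009,0.097],1],[[0.0035,-0.0275,0],[-0.076,-0.01,0.088],1],[[0.0035,-0.0275,0],[-0.076,-0.01,0.088],1],[[0,0,0],[0,0,0],1]]'
python3 -m handwheel '[[[0.0035,-0.0275,0],[-0.084,-0.011,0.079],1],[[0.0035,-0.0275,0],[-0.084,-0.011,0.079],1],[[0,0,0],[0,0,0],1],[[0,0,0],[0,0,0],1]]'
python3 - <<'E'
from h import *
p,d,P=shot('wrist'); a=cv2.resize(p[:,:,::-1],(512,384))
p,d,P=shot('scene'); b=cv2.resize(p[120:220,230:350,::-1],None,fx=2.4,fy=3.84,interpolation=cv2.INTER_CUBIC)
cv2.imwrite('pics/w2.png',np.hstack([a,b[:384,:288]]))
E
```

```text
time: 5.65
tool_pos: [0.5469, 0.1636, 0.1152]
ee_rot: [2.969, 0.001, 1.7]
wrist_force: [0.2, 0.2, -3.9]
width: 0.0099
finger_force: 30.0
time: 6.15
tool_pos: [0.5326, 0.1616, 0.1332]
ee_rot: [2.796, 0.001, 1.7]
wrist_force: [0.6, 0.4, -3.5]
width: 0.0098
finger_force: 30.0
time: 6.55
tool_pos: [0.5258, 0.1606, 0.1416]
ee_rot: [2.708, 0.001, 1.7]
wrist_force: [0.7, -1.0, -3.4]
width: 0.01
finger_force: 30.0
```

View pics/w2.png

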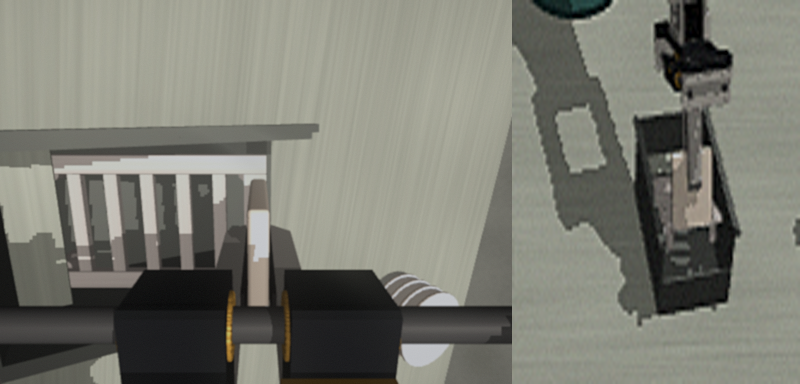

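The tier is tilted 25° and firmly held. The plate is between the pads at px (258,235), and the shelf is clear of the walls. Next I draw it forward, then up and over the low wall.

```bash

python3 -m handwheel '[[[0,0,0],[0.15,0.02,0],1],[[0,0,0],[0.2,0.025,0.02],1],[[0,0,0],[0.2,0.025,0.02],1],[[0,0,0],[0.2,0.025,0.05],1],[[0,0,0],[0.1,0.013,0.1],1]]'
python3 -m handwheel '[[[0,0,0],[0.2,0.025,0.3],1],[[0,0,0],[0.2,0.025,0.4],1],[[0,0,0],[0.2,0.025,0.4],1],[[0,0,0],[0.2,0.025,0.4],1],[[0,0,0],[0.2,0.025,0.4],1]]'
python3 -m handwheel '[[[0,0,0],[0.1,0.013,0.4],1],[[0,0,0],[0,0,0.4],1],[[0,0,0],[0,0,0.3],1],[[0,0,0],[0,0,0],1]]'
```

```text
time: 7.15
tool_pos: [0.5694, 0.1661, 0.1514]
ee_rot: [2.707, 0.001, 1.699]
wrist_force: [0.2, -0.5, -3.6]
width: 0.0096
finger_force: 30.0
time: 7.65
tool_pos: [0.619, 0.1725, 0.2479]
ee_rot: [2.706, 0.001, 1.7]
wrist_force: [-0.6, 0.1, -3.8]
width: 0.0096
finger_force: 30.0
time: 8.05
tool_pos: [0.6246, 0.1733, 0.3058]
ee_rot: [2.7, 0.001, 1.7]
wrist_force: [0.4, -0.1, -3.3]
width: 0.0097
finger_force: 30.0
```

```bash

python3 -m handwheel '[[[-0.007,0.056,0],[0,0,0],1],[[-0.007,0.056,0],[0,0,0],1],[[-0.007,0.056,0],[0,0,0],1],[[-0.007,0.056,0],[0,0,0],1],[[-0.007,0.056,0],[0,0,0],1]]'
python3 -m handwheel '[[[0,0,-0.01],[-0.1,-0.4,0],1],[[0,0,-0.01],[-0.14,-0.7,0],1],[[0,0,-0.01],[-0.14,-0.7,0],1],[[0,0,-0.01],[-0.14,-0.7,0],1],[[0,0,-0.01],[-0.14,-0.7,0],1]]'
python3 -m handwheel '[[[0,0,-0.009],[-0.14,-0.7,0],1],[[0,0,0],[-0.14,-0.7,0],1],[[0,0,0],[-0.14,-0.7,0],1],[[0,0,0],[-0.14,-0.7,0],1],[[0,0,0],[-0.14,-0.7,0],1]]'
python3 -m handwheel '[[[0,0,0],[-0.14,-0.7,0],1],[[0,0,0],[-0.14,-0.7,0],1],[[0,0,0],[-0.14,-0.5,0],1],[[0,0,0],[0,-0.2,0],1],[[0,0,0],[0,0,0],1]]'
python3 -m handwheel '[[[0,0,0],[0,0,0],1],[[0,0,0],[0,0,0],1]]'
python3 - <<'E'
from h import *
p,d,P=shot('wrist'); np.save('w3.npy',P); cv2.imwrite('pics/w3.png',p[:,:,::-1])
print(robot.get_obs()['tool_pos'],robot.get_obs()['ee_rot'])
E
```

```text
time: 8.55
tool_pos: [0.6235, 0.1731, 0.301]
ee_rot: [-3.131, -0.001, 1.7]
wrist_force: [0.8, 0.6, -3.9]
width: 0.0098
finger_force: 30.0
time: 9.05
tool_pos: [0.5902, 0.0118, 0.3006]
ee_rot: [-3.134, -0.001, 1.621]
wrist_force: [-0.3, -0.8, -4.0]
width: 0.0096
finger_force: 30.0
time: 9.55
tool_pos: [0.5551, -0.1634, 0.3007]
ee_rot: [-3.134, -0.001, 1.607]
wrist_force: [-0.3, -0.0, -3.6]
width: 0.0099
finger_force: 30.0
time: 10.05
tool_pos: [0.5343, -0.268, 0.3005]
ee_rot: [-3.133, -0.002, 1.605]
wrist_force: [-0.4, -0.3, -3.6]
width: 0.0098
finger_force: 30.0
time: 10.25
tool_pos: [0.5349, -0.2656, 0.3017]
ee_rot: [-3.134, -0.002, 1.609]
wrist_force: [-0.9, 0.4, -3.3]
width: 0.0096
finger_force: 30.0
[ 0.53485176 -0.26556549  0.30181884] [-3.13435795e+00 -1.25895670e-03  1.60902026e+00]
```

View pics/w3.png

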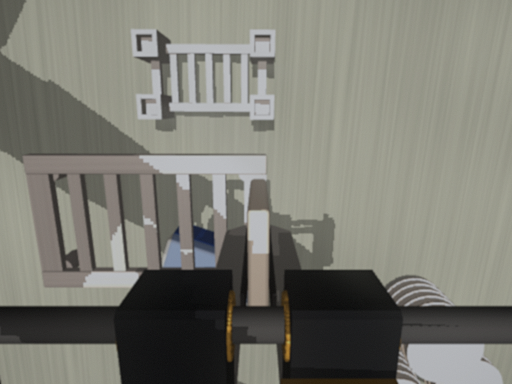

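The frame's four posts are fully visible, with sockets at (147,43), (263,43), (150,106) and (263,106). The held tier's shelf spans x 25–267.

```bash
cat > m.py <<'E'
from h import *
def rect(Q):
    c,s,a=cv2.minAreaRect((Q[:,:2]*1000).astype(np.float32)); return np.round(c,1),np.round(s,1),round(a,2)
def go(P):
    Q=P[15:130,110:295].reshape(-1,3); Q=Q[(Q[:,2]>.052)&(Q[:,2]<.075)]
    print('posts',len(Q),rect(Q),np.median(Q[:,2]))
    m=np.isfinite(P[...,2])&(P[...,2]>.2)&(P[...,2]<.28); m[:,268:]=0; m[290:]=0; m[230:,235:]=0; m[265:,120:]=0;
    Q=P[m]; A=np.c_[Q[:,:2],np.ones(len(Q))]; k=np.ones(len(Q),bool)
    for i in range(8):
        c=np.linalg.lstsq(A[k],Q[k,2],rcond=None)[0]; r=Q[:,2]-A@c; k=abs(r)<max(.0025,1.5*np.median(abs(r)))
    print('shelf plane slope',c[:2],'n',k.sum(),'z',np.median(Q[k,2]),rect(Q[k]))
    S=P[150:180,20:270]; ok=(S[...,2]>.2)&(S[...,2]<.28)
    # outer (+y) edge line of shelf: topmost valid pixel per column
    E=np.array([S[np.argmax(ok[:,j]),j] for j in range(10,230) if ok[:,j].any()])
    l=np.polyfit(E[:,0],E[:,1],1); l=np.polyfit(*E[abs(E[:,1]-np.polyval(l,E[:,0]))<.002][:,:2].T,1)
    o=robot.get_obs(); print('edge yaw deg',np.degrees(np.arctan(l[0])),'y at tcp x',np.polyval(l,o['tool_pos'][0]))
    print('tool',o['tool_pos'],'yaw-90',np.degrees(o['ee_rot'][2])-90)
E
python3 -c "
from m import *
go(np.load('w3.npy'))"
```

```text
posts 1926 (array([ 469.2, -161.4]), array([153.3,  92.7]), 2.01) 0.06154047960164602
shelf plane slope [-0.00753312  0.00941029] n 14739 z 0.24724888176730123 (array([ 463.1, -269.2]), array([150.6,  90.3]), 2.04)
edge yaw deg 2.0754519489907373 y at tcp x -0.22162102722000224
tool [ 0.53485176 -0.26556549  0.30181884] yaw-90 2.190070219049346
```

```bash

python3 -m handwheel '[[[0,-0.0048,0],[0.05,0.4,0],1],[[0,0,0],[0.052,0.6,0],1],[[0,0,0],[0,0.6,0],1],[[0,0,0],[0,0.4,0],1],[[0,0,0],[0,0.156,-0.2],1]]'
python3 -m handwheel '[[[0,0,0],[0,0,-0.5],1],[[0,0,0],[0,0,-0.5],1],[[0,0,0],[0,0,-0.5],1],[[0,0,0],[0,0,-0.4],1],[[0,0,0],[0,0,-0.3],1]]'
python3 -m handwheel '[[[0,0,0],[0,0,-0.2],1],[[0,0,0],[0,0,-0.2],1],[[0,0,0],[0,0,0],1],[[0,0,0],[0,0,0],1],[[0,0,0],[0,0,0],1]]'
python3 - <<'E'
from h import *
p,d,P=shot('wrist'); np.save('w4.npy',P); p=p[60:340,:350]; cv2.imwrite('pics/w4.png',cv2.resize(p[:,:,::-1],None,fx=2,fy=2))
print(robot.get_obs()['tool_pos'],robot.get_obs()['ee_rot'])
E
```

```text
time: 10.8
tool_pos: [0.5403, -0.1566, 0.2938]
ee_rot: [3.137, 0.001, 1.611]
wrist_force: [-0.3, -0.4, -3.5]
width: 0.0098
finger_force: 30.0
time: 11.3
tool_pos: [0.5386, -0.1589, 0.1791]
ee_rot: [-3.139, -0.001, 1.607]
wrist_force: [-0.4, -0.8, -3.4]
width: 0.0097
finger_force: 30.0
time: 11.8
tool_pos: [0.5401, -0.1595, 0.163]
ee_rot: [3.14, 0.0, 1.607]
wrist_force: [-1.5, 0.3, -3.9]
width: 0.01
finger_force: 30.0
[ 0.54003498 -0.15947306  0.16295804] [3.13960541e+00 2.81851085e-04 1.60692689e+00]
```

View pics/w4.png

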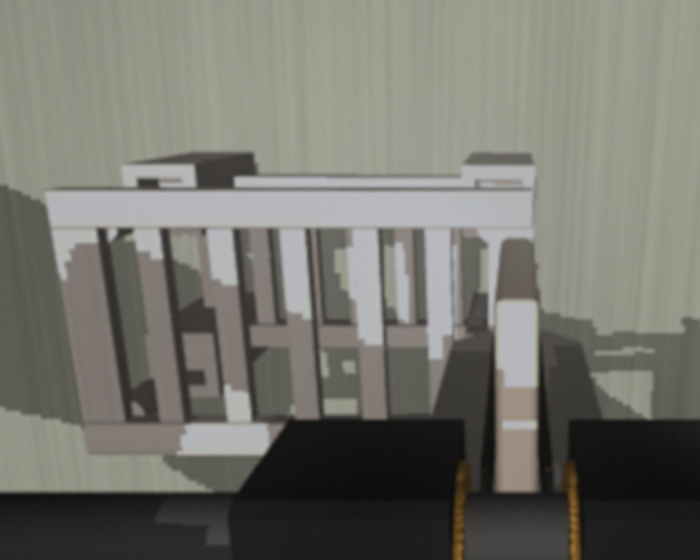

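The shelf hovers over the frame. The +y posts show behind it at px (160,175) and (500,175) of the crop, which is enough to check the alignment from close by.

```bash
python3 - <<'E'
from h import *
P=np.load('w4.npy'); a=np.radians(2.05); U=np.array([[np.cos(a),np.sin(a)],[-np.sin(a),np.cos(a)]])
z=P[...,2]; ok=np.isfinite(z)
m=ok&(z>.054)&(z<.07); m[158:]=0; m[:130]=0
Q=P[m]; L=(Q[:,:2]-[.4692,-.1614])@U.T*1000; print('posts',len(Q),np.percentile(L[:,0],[1,99]),np.percentile(L[:,1],[1,95,99]))
m=ok&(z>.09)&(z<.115); m[:150]=0;m[290:]=0;m[:,268:]=0; m[265:,115:]=0;m[220:,215:]=0
Q=P[m]; L=(Q[:,:2]-[.4692,-.1614])@U.T*1000; print('shelf',len(Q),np.percentile(L[:,0],[.5,99.5]),np.percentile(L[:,1],[.5,99.5]),np.median(Q[:,2]))
c,s,an=cv2.minAreaRect((Q[:,:2]*1000).astype(np.float32));print(c,s,an)
A=np.c_[Q[:,:2],np.ones(len(Q))];print(np.linalg.lstsq(A,Q[:,2],rcond=None)[0])
E
```

```text
posts 760 [-75.46990161  76.61929111] [38.21482718 46.5309252  46.85028091]
shelf 15936 [-74.29924005  73.6397595 ] [-45.33781055  43.38768815] 0.10758795193540399
(468.97100830078125, -162.92205810546875) (150.40269470214844, 90.14836883544922) 1.9619261026382446
[0.00530156 0.01259799 0.10669158]
```

```bash

python3 -m handwheel '[[[0,0,0],[0.016,0.03,-0.06],1],[[0,0,0],[0,0,-0.1],1],[[0,0,0],[0,0,-0.1],1],[[0,0,0],[0,0,0],1],[[0,0,0],[0,0,0],1]]'
python3 -m handwheel '[[[0,0,0],[0,0,-0.06],1],[[0,0,0],[0,0,-0.06],1],[[0,0,0],[0,0,-0.06],1],[[0,0,0],[0,0,0],1]]'
```

```text
time: 12.35
tool_pos: [0.54, -0.1576, 0.1482]
ee_rot: [-3.141, -0.001, 1.607]
wrist_force: [-0.6, 0.2, -3.4]
width: 0.0096
finger_force: 30.0
time: 12.75
tool_pos: [0.5398, -0.1575, 0.1389]
ee_rot: [-3.14, -0.001, 1.607]
wrist_force: [-0.4, -0.9, -3.5]
width: 0.0101
finger_force: 30.0
```

Feet are about 7 mm inside the sockets with no contact force, so I continue down.

```bash

python3 -m handwheel '[[[0,0,0],[0,0,-0.06],1],[[0,0,0],[0,0,-0.06],1],[[0,0,0],[0,0,0],1]]'
python3 -m handwheel '[[[0,0,0],[0,0,-0.04],1],[[0,0,0],[0,0,0],1],[[0,0,0],[0,0,0],1]]'
```

```text
time: 13.05
tool_pos: [0.5399, -0.1575, 0.133]
ee_rot: [-3.14, -0.001, 1.607]
wrist_force: [0.1, -0.4, -4.3]
width: 0.0097
finger_force: 30.0
time: 13.35
tool_pos: [0.5402, -0.1577, 0.1317]
ee_rot: [-3.141, -0.001, 1.607]
wrist_force: [-0.1, -1.0, -4.2]
width: 0.0098
finger_force: 30.0
```

```bash

python3 -m handwheel '[[[0,0,0],[0,0,-0.03],1],[[0,0,0],[0,0,0],1],[[0,0,0],[0,0,0],1]]'
python3 -m handwheel '[[[0,0,0],[0,0,-0.02],1],[[0,0,0],[0,0,0],1],[[0,0,0],[0,0,0],1]]'
```

```text
time: 13.65
tool_pos: [0.5402, -0.1577, 0.1302]
ee_rot: [-3.141, -0.001, 1.607]
wrist_force: [0.0, -0.6, -4.4]
width: 0.0103
finger_force: 30.0
time: 13.95
tool_pos: [0.5403, -0.1577, 0.13]
ee_rot: [3.141, -0.0, 1.607]
wrist_force: [-0.5, 1.7, 1.1]
width: 0.0098
finger_force: 30.0
```

```bash

python3 -m handwheel '[[[0,0,0],[0,0,-0.016],1],[[0,0,0],[0,0,0],1],[[0,0,0],[0,0,0],1]]'
python3 - <<'E'
from h import *
p,d,P=shot('wrist'); p=p[60:340,:350]; cv2.imwrite('pics/w5.png',cv2.resize(p[:,:,::-1],None,fx=2,fy=2))
z=P[...,2]; m=np.isfinite(z)&(z>.06)&(z<.09); m[:150]=0;m[290:]=0;m[:,268:]=0; m[265:,115:]=0;m[220:,215:]=0
Q=P[m]; c=np.linalg.lstsq(np.c_[Q[:,:2],np.ones(len(Q))],Q[:,2],rcond=None)[0];print(c,np.median(Q[:,2]),cv2.minAreaRect((Q[:,:2]*1000).astype(np.float32)))
E
```

```text
time: 14.25
tool_pos: [0.5403, -0.1577, 0.1299]
ee_rot: [3.141, -0.0, 1.607]
wrist_force: [-1.9, 0.7, 6.4]
width: 0.0098
finger_force: 30.0
[-0.00029174  0.00068455  0.07410388] 0.07476734697070897 ((469.4375915527344, -160.34169006347656), (153.1126251220703, 91.32968139648438), 1.9494563341140747)
```

View pics/w5.png

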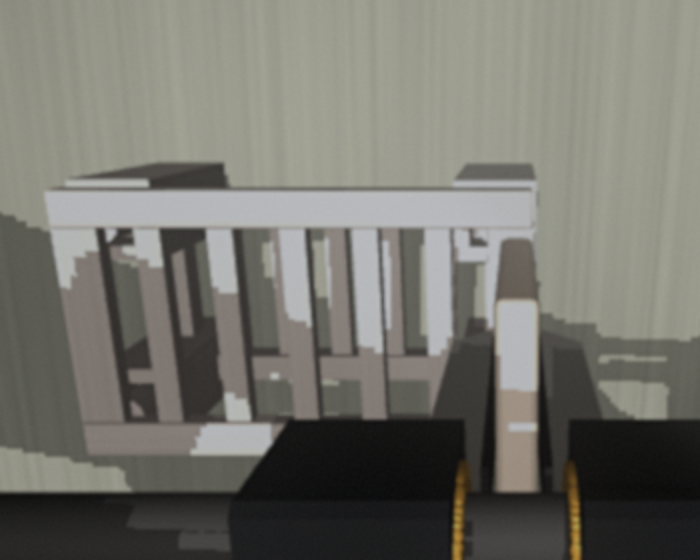

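The shelf is level at z 0.0747 (0.074 expected) and the posts are flush around it, so the feet are home. Now I release and withdraw.

```bash

python3 -m handwheel '[[[0,0,0],[0,0,0],0.5],[[0,0,0],[0,0,0],0.5],[[0,0,0],[0,0,0],0.5],[[0,0,0],[0,0,0],0.5],[[0,0,0],[0,0,0],0.5]]'
python3 -m handwheel '[[[0,0,0],[0,0,0.1],0.5],[[0,0,0],[0,0,0.3],0.5],[[0,0,0],[0,0,0.5],0.5],[[0,0,0],[0,0,0.6],0.5],[[0,0,0],[0,0,0.6],0.5]]'
python3 -m handwheel '[[[0,0,0],[0,-0.5,0.5],0.5],[[0,0,0],[0,-0.7,0.3],0.5],[[0,0,0],[0,-0.5,0],0.5],[[0,0,0],[0,-0.3,0],0.5],[[0,0,0],[0,0,0],0.5]]'
python3 -m handwheel '[[[0,0,0],[0,0,0],0.5],[[0,0,0],[0,0,0],0.5],[[0,0,0],[0,0,0],0.5]]'
python3 - <<'E'
from h import *
p,d,P=shot('wrist','w6.png')
z=P[...,2]; m=np.isfinite(z)&(z>.0665)&(z<.085); m[290:]=0
Q=P[m]; c=np.linalg.lstsq(np.c_[Q[:,:2],np.ones(len(Q))],Q[:,2],rcond=None)[0];print(c,np.median(Q[:,2]),cv2.minAreaRect((Q[:,:2]*1000).astype(np.float32)))
p,d,P=shot('top')
for n,(l,t,r,b) in [('dish',(226,125,259,158)),('bot',(84,229,124,260)),('tip',(367,224,412,275))]:
    Q=P[t-6:b+6,l-6:r+6].reshape(-1,3);Q=Q[(Q[:,2]>.03)&(Q[:,2]<.2)];print(n,cv2.minAreaRect((Q[:,:2]*1000).astype(np.float32)))
E
```

```text
time: 14.8
tool_pos: [0.5402, -0.1577, 0.1281]
ee_rot: [-3.141, -0.001, 1.607]
wrist_force: [-0.4, 0.9, -0.4]
width: 0.0452
finger_force: 0.0
time: 15.3
tool_pos: [0.5402, -0.1577, 0.2358]
ee_rot: [3.141, -0.0, 1.607]
wrist_force: [0.8, 0.0, -0.7]
width: 0.0469
finger_force: 0.0
time: 15.8
tool_pos: [0.5399, -0.2592, 0.2734]
ee_rot: [-3.141, -0.001, 1.604]
wrist_force: [0.2, 0.8, 0.1]
width: 0.0466
finger_force: 0.0
time: 16.1
tool_pos: [0.5403, -0.2565, 0.2733]
ee_rot: [-3.141, -0.001, 1.608]
wrist_force: [-0.5, -0.5, 0.8]
width: 0.0468
finger_force: 0.0
[ 0.00128746 -0.00027636  0.07422342] 0.07510551190578602 ((472.5002746582031, -251.88050842285156), (150.14840698242188, 270.2425231933594), 2.082014560699463)
dish ((793.6519775390625, 29.715049743652344), (87.81645965576172, 89.01443481445312), 74.61378479003906)
bot ((481.46368408203125, 407.2416076660156), (67.61473846435547, 71.95307159423828), 73.90037536621094)
tip ((475.55584716796875, -403.9660339355469), (89.7056655883789, 120.75088500976562), 71.33940124511719)
```

View pics/w6.png

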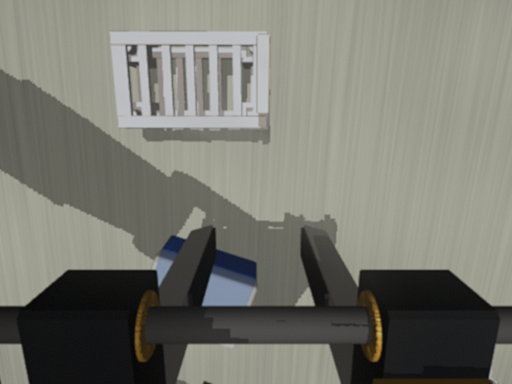

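The tier sits squarely on the frame at px (190,80), level with its shelf top at z 0.075. The bystanders haven't moved.

```bash
python3 -c "
from bench import robot
print(robot.close_job())"
```

```text
the job is handed in; nothing more can be done
None
```

The rack tier is out of the bin and released on the lower frame: its shelf is level at seated height, so the four feet should be home. The dish stack, bottle and tip box are where they were, and the job was handed in at about 16 s.

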